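# Put the coin tray back in its push-latch drawer

## Robot

A 6-joint arm with a two-finger parallel gripper is mounted at the origin on the work surface; the furniture and walls round the work are solid. World frame = base frame: x ahead of the robot, y to its left, z up, the work surface at z = 0. Lengths are in mm, angles in rad, forces in N, time in s.
With the tool pointing down it reaches from about 275 to 1000 mm from the base axis. Payload 8.4 kg.
Tool frame: the origin (TCP) lies midway between the tips of the shut fingers; the grasp point (between the pads) lies 19 mm behind it; z points along the fingers, y is the line along which they close (so a half turn about z gives the same grasp; the last joint's range is limited). The gripper opens to 85 mm and grips with 20 to 120 N. Pads are 22 mm wide; open, the fingers measure 114 mm over their backs; the gripper's body (76 mm by 85 mm) begins 54 mm behind the grasp point. The pads swing forward as they close: fully open they stand 13 mm farther back than shut.
Start: joints at [-1.228, 0.353, 1.633, -0, 1.155, -0.002], TCP at [211.254, -588.217, 231.281] pointing down, gripper open.
Joint ranges: [-2.63, 2.63], [-0.92, 2.1], [0.06, 2.66], [-1.3, 4.44], [0, 2.69], [-3.02, 3.02]. Speed limits (rad/s): [2.22, 2.22, 2.79, 3.14, 3.14, 3.14].

## Interface

Orientations are given as [roll, pitch, yaw] about the fixed x, y, z axes, in that order (R = Rz(yaw) Ry(pitch) Rx(roll)).
In Python, from rig import monitor, imaging, r gives the robot as it stands.
- The arm moves only by the tool drive_tool, never from a script. Its argument "plan" is a list of rows, each an object of numbers: "x", "y", "z": the shift along the tool's x, y, z in units of 50 mm (1.0 is 50 mm); "ax", "ay", "az": the turn, a rotation vector about the tool's x, y, z in units of 6 degrees (1.0 is 6 degrees); "hand": the finger opening in mm, from 0 to 85.4. In form: [{"x": .., "y": .., "z": .., "ax": .., "ay": .., "az": .., "hand": ..}, ...]. A call has 1 to 8 rows; each row is the pose to reach, as a shift and turn from the pose commanded when the call began, along the tool's axes at that moment; what a row does not reach only later rows make up. A row lasts 1/10 s, in which the tool goes at most 50 mm and 8.59 degrees, less where a joint would pass 70% of its speed; a pose out of reach is approached as far as the arm can. A call with a gripper value outside its range is refused whole. The fingers move at their own pace and stop on an object; "grip_force" is the grip in N (left out, the last holds). Time passes only in rows, so rows that repeat a pose let the fingers close. It gives the time, the measured TCP pose, the force, the opening and the grip force at its end, in the units of the state.
- monitor.sense(): the state, without advancing time (a new reading comes with each control period).
- imaging.grab_frame(name): name is "side" or "top"; returns the picture (420x560x3 uint8, red, green, blue); there is no depth.
- imaging.camera_info(name): a dict with "mtx" (3x3 intrinsics, pixels), "R" (3x3) and "t" (3): a world point X has camera coordinates R X + t. Camera axes: x right, y down, z forward; pixel columns grow to the right and rows downward; lengths in mm; the calibration is good to about 2 mm. A picture is of the moment at which its call begins. camera_info takes no time and is no camera call.
- r.sign_off(): hands the job in; it is judged then, once.
The state is a dict: "clock": time; "qpos": joint angles; "qvel": joint speeds; "joint_efforts": joint torques, N m; "eef_pos": TCP position; "tcp_rot": TCP orientation; "contact_force": force on the tool from outside, world axes, zero at the start; "wrist_torque": the same for the moment, N m; "opening": opening from 0.0 (shut) to 1.0 (fully open); "grasp_force": force on a finger pad.
Only numpy, scipy, OpenCV 4.12 (cv2) and the standard library are available. Lean on these libraries where they do the work, as an engineer would, in place of code of your own. Each camera call takes 0.05 s, during which the arm holds its last target. There are 200 camera calls.

## Task

Put the coin tray away in the little wooden coin cabinet: press the handleless drawer front so that its push latch lets it spring open, then slip the tray in at a tilt, far edge first under the cabinet top, and let it down flat on the ledges inside. Push the drawer in until the latch catches, and see that it stays shut when you let go (another press would open it again). Leave the ink bottle, the candlestick and the cotton reels standing where they are.

Things in the scene. Friction and masses are not known exactly. Their poses are not given: they have to be found in the camera images.
- drawer (a joint): Drawer, m: 0 = shut, caught by the latch (front 7.5 mm off the cabinet); 0.105 = fully out; -0.007 = pressed to the stop. A spring of 2 to 3 N pushes it out. Push-push latch: press past -0.005 (3 to 5 N if slow) and let go: a caught drawer is freed and springs fully out by itself, an open one pushed in is caught and settles at 0. Let go sooner, nothing changes. Out is -x of drawer_front.
- drawer_front (a point): Middle of the outer face of the drawer front, a plain upright board 160 wide, 84 high (its top 90 mm over the table, 42 mm above this point), 14 thick; a brass label frame stands 2 mm proud in its upper half. Axes: x into the cabinet (press along +x), y along the front, z up. Moves with the drawer.
- drawer_seat (a point): Place for the tray in the drawer, moves with it: 83 mm behind drawer_front, 42 mm over the table, on top of two 16 mm wide ledges along the sides; same axes. Inside, 138 mm along x by 126 across; side and rear walls end 30 mm above the ledges, the front board 48 mm above. The tray's origin comes here, with 4 mm play in x and 5 in y. Fully out, the rear 26 mm stay under the cabinet top.
- cabinet_edge (a point): Middle of the upper front edge of the cabinet's top board, 90 mm over the table; axes as drawer_front. The cabinet is a fixed wooden box 160 wide, 200 deep (along +x from here), 90 high; its top board is 10 thick, so its underside is 38 mm above the drawer's ledges.
- coin_tray: Loose flat wooden coin tray with rows of round felt-bottomed wells, 130 (x) by 116 (y) by 6 mm, about 0.16 kg, lying on the table. Origin: centre of its underside; z up, x towards its far edge, which goes in first. A dark wooden grip bar 10 mm thick (x), 56 long (y) and 19 high stands on it, 12 mm nearer to the near edge (x = -12 mm), its top 25 mm above the underside.
- tray_grip (a point): Middle of the coin tray's grip bar, 16 mm above the tray's underside; axes of the tray. Pinch the bar across its 10 mm thickness (fingers closing along x).
- ink_bottle: Bystander, not to be moved: glass ink bottle, 44x44x63 mm. Origin: centre of its underside.
- candlestick: Bystander, not to be moved: brass candlestick, 91 across, 112 high mm. Origin: centre of its underside.
- cotton_reel_1: Bystander, not to be moved: cotton reel with red thread, 31 across, 42 high mm. Origin: centre of its underside.
- cotton_reel_2: Bystander, not to be moved: cotton reel with blue thread, 31 across, 42 high mm. Origin: centre of its underside.

How it is judged:
By the outcome, as a careful person would: the job done as asked, in the order asked, and still so for the second after the job is handed in, with the robot touching nothing.
It also fails if it takes over 72 s, if anything falls off the work surface, if the arm or the gripper's body presses on something with over 40 N, if the wrist force passes 120 N, or if a joint passes its speed limit or range.

## Working session

There is one attempt and no reset: what is moved stays moved. The work goes in short steps, Python scripts to look and compute and a tool call to move; the robot and the scene stay as the last step left them, time stands still between calls to the robot, and variables do not carry over. Pictures are saved under pics/ and viewed, at most 10 in all, crops included, and the job is handed in when it is done.

Besides the shell and the picture viewer there is one more tool, called after ">>>" by a JSON object that holds its "fn" and its "kwargs". drive_tool: Moves the arm, as the interface text tells. Its arguments: {"type":"object","properties":{"plan":{"type":"array","items":{"type":"object","properties":{"x":{"type":"number"},"y":{"type":"number"},"z":{"type":"number"},"ax":{"type":"number"},"ay":{"type":"number"},"az":{"type":"number"},"hand":{"type":"number"}}}},"grip_force":{"type":"number"}},"required":["plan"]}

```bash
mkdir -p pics; ls
python3 - <<'E'
from rig import monitor, imaging, r
import cv2,numpy as np
a=imaging.grab_frame("side");b=imaging.grab_frame("top")
cv2.imwrite("pics/s0.png",a[...,::-1]);cv2.imwrite("pics/t0.png",b[...,::-1])
for n in("side","top"):
    c=imaging.camera_info(n);print(n,c, -np.array(c["R"]).T@c["t"])
print(monitor.sense())
E
```

```text
pics
side {'mtx': array([[387.85456984,   0.        , 289.44739036],
       [  0.        , 387.85456984, 209.33609302],
       [  0.        ,   0.        ,   1.        ]]), 'R': array([[ 0.99979883, -0.00186549,  0.01997039],
       [ 0.01829791, -0.32295859, -0.94623619],
       [ 0.0082148 ,  0.94641126, -0.32285949]]), 't': array([-562.89002493,   97.40849035,  823.01250575])} [ 554.23353614 -748.49945556  369.12996524]
top {'mtx': array([[457.39771358,   0.        , 272.56138656],
       [  0.        , 457.39771358, 210.31781883],
       [  0.        ,   0.        ,   1.        ]]), 'R': array([[-0.0012993 , -0.99933624, -0.0364059 ],
       [-0.99284323,  0.00563667, -0.1192919 ],
       [ 0.11941792,  0.03599036, -0.99219154]]), 't': array([ 66.20367454, 566.34594085, 854.47394713])} [460.33924589  32.21460128 917.77250762]
{'clock': 0.1, 'qpos': array([-1.22839005e+00,  3.53565080e-01,  1.63404383e+00,  7.12260078e-06,
        1.15518600e+00, -2.40366031e-03]), 'qvel': array([-0.00142275, -0.00139908, -0.00108215, -0.00135533, -0.00207276,
        0.00254162]), 'joint_efforts': array([-2.11855964e-03, -6.06361985e+01, -3.42820966e+01, -2.77294134e-05,
        3.94976931e-03, -1.47235875e-05]), 'eef_pos': array([ 211.12265722, -587.82400308,  230.65219037]), 'tcp_rot': array([-3.14039042e+00, -9.40258720e-06,  3.44807050e-01]), 'contact_force': array([-0.14448763, -0.06649689, -0.37922002]), 'wrist_torque': array([-0.00844404, -0.00883036,  0.02343262]), 'grasp_force': 0.0, 'opening': 0.9983855720862208}
```

View pics/t0.png

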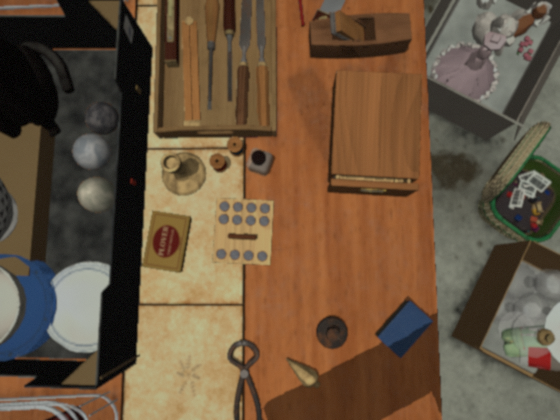

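View pics/s0.png

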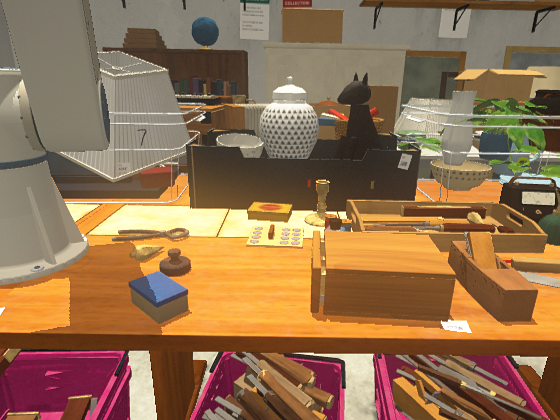

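The top view shows the cabinet at around (376,130), its front facing down (world -x), and the tray at (244,232) with the bar at (242,237). The reels, ink bottle and candlestick are around (160-270,145-190). In the side view the drawer front is at about (318,270).

```bash
cat > h.py <<'E'
from rig import monitor, imaging, r
import cv2,numpy as np
def ray(n,u,v):
    c=imaging.camera_info(n);R=np.array(c["R"]);C=-R.T@c["t"]
    d=R.T@np.linalg.inv(c["mtx"])@[u,v,1];return C,d
def on(n,u,v,z):
    C,d=ray(n,u,v);return C+d*(z-C[2])/d[2]
def proj(n,X):
    c=imaging.camera_info(n);p=c["mtx"]@(np.array(c["R"])@X+c["t"]);return p[:2]/p[2]
def masks(b):
    h=cv2.cvtColor(b,cv2.COLOR_RGB2HSV);return h
E
python3 - <<'E'
from h import *
b=cv2.imread("pics/t0.png")
t=cv2.resize(b[190:275,200:290],None,fx=5,fy=5,interpolation=cv2.INTER_CUBIC)
c=cv2.resize(b[60:200,320:430],None,fx=4,fy=4,interpolation=cv2.INTER_CUBIC)
H=600;im=np.zeros((560,450+440-90,3),np.uint8)
t=cv2.resize(b[190:275,205:277],None,fx=5,fy=5,interpolation=cv2.INTER_CUBIC)
im[:425,:360]=t; im[:560,360:800]=c
cv2.imwrite("pics/z0.png",im)
E
```

```text
(no output)
```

View pics/z0.png

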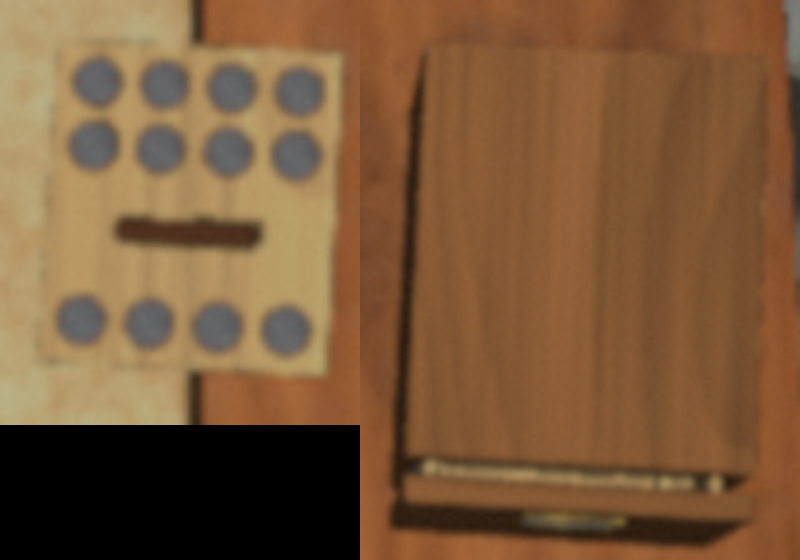

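The crop shows clear tray corners, at crop (57,42), (343,55), (328,376), (43,362), and cabinet top corners, at (428,44), (767,57), (752,473), (406,458). The outer top edge of the front runs (402,503)–(750,522). I'll cast these as rays.

Run:
```python
from h import *
np.set_printoptions(precision=1,suppress=True)
T=np.array([on("top",205+u/5-.4,190+v/5-.4,6) for u,v in[(57,42),(343,55),(328,376),(43,362)]])
K=np.array([on("top",320+(u-360)/4-.4,60+v/4-.4,90) for u,v in[(428,44),(767,57),(752,473),(406,458)]])
F=np.array([on("top",320+(u-360)/4-.4,60+v/4-.4,90) for u,v in[(402,503),(750,522)]])
for P in(T,K):
    print(P, [np.linalg.norm(P[i]-P[(i+1)%4]) for i in range(4)],P.mean(0), 
     [np.degrees(np.arctan2(*(P[i]-P[j])[[1,0]])) for i,j in((0,3),(1,2))],[np.degrees(np.arctan2(*(P[i]-P[j])[[1,0]]))-90 for i,j in((0,1),(3,2))])
print(F,F.mean(0),np.linalg.norm(F[0]-F[1]),np.degrees(np.arctan2(*(F[0]-F[1])[[1,0]]))-90)
b=cv2.imread("pics/t0.png")[190:275,205:277].astype(int)
m=((b.sum(2)<230)).astype(np.uint8);m[:, :5]=0
n,l,s,c=cv2.connectedComponentsWithStats(m)
for i in range(1,n):
    if s[i,4]>30:print(s[i],c[i],on("top",c[i][0]+205,c[i][1]+190,22))
# side cross-check: project and overlay
a=cv2.imread("pics/s0.png")
for X in list(T)+list(K)+list(F): cv2.circle(a,tuple(int(q) for q in proj("side",X)),2,(255,0,255),-1)
t=cv2.resize(a[200:330,230:460],None,fx=3.4,fy=3.4);cv2.imwrite("pics/s1.png",t)
```

```text
[[595.8 179.9   6. ]
 [589.8  64.    6. ]
 [461.4  70.1   6. ]
 [467.1 183.7   6. ]] [np.float64(116.04064735507336), np.float64(128.53736156258265), np.float64(113.75093214238355), np.float64(128.8245290047234)] [528.5 124.4   6. ] [np.float64(-1.7178099861388254), np.float64(-2.7358334648873814)] [np.float64(-2.9960603876587584), np.float64(-2.866895179095607)]
[[ 824.3  -58.8   90. ]
 [ 815.2 -216.3   90. ]
 [ 617.9 -201.7   90. ]
 [ 626.2  -45.2   90. ]] [np.float64(157.7826997952444), np.float64(197.84950780539864), np.float64(156.75170936540232), np.float64(198.58198488248857)] [ 720.9 -130.5   90. ] [np.float64(-3.9243661892875665), np.float64(-4.225778090659753)] [np.float64(-3.30253266981029), np.float64(-3.0296834665594616)]
[[ 605.3  -43.    90. ]
 [ 595.4 -200.    90. ]] [ 600.4 -121.5   90. ] 157.24224472614702 -3.6238419507262165
[ 24  44  28   5 115] [37.5 46.1] [517.4 123.8  22. ]
```

View pics/s1.png

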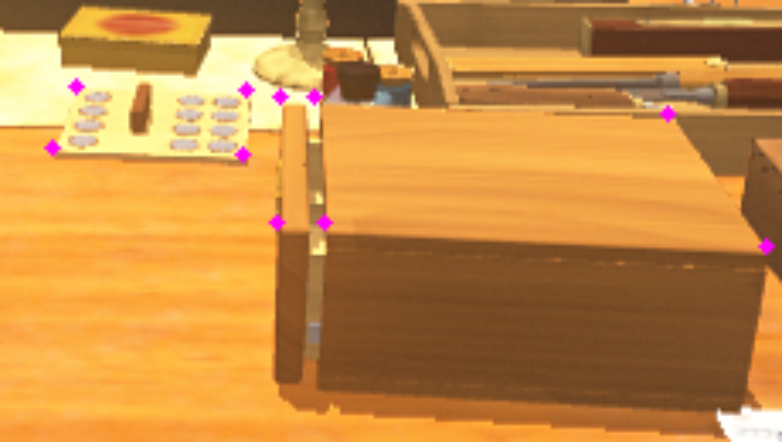

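The side overlay agrees with the top-view points to about 2–3 px (a few mm). Sizes and the 21.7 mm front offset also check out, so I'll move.

```bash
cat >> h.py <<'E'
from scipy.spatial.transform import Rotation as Ro
def frame(yaw,tilt):   # tool x = +Y of frame, tilt>0: fingers point to +x of frame
    return Ro.from_euler('z',yaw,degrees=True)*Ro.from_matrix(np.array([[0,1,0],[1,0,0],[0,0,-1.]]).T)*Ro.from_euler('x',tilt,degrees=True)
E0=np.array([622,-123.5,0.]);YC=-3.6
def cab(x,y,z): return E0+[0,0,z]+Ro.from_euler('z',YC,degrees=True).apply([x,y,0])
def incab(P): return Ro.from_euler('z',-YC,degrees=True).apply(np.array(P)-E0)
def go(P,R,s=None):
    s=s or monitor.sense();c=Ro.from_euler('xyz',s["tcp_rot"])
    print("move xyz",np.round(c.inv().apply(np.array(P)-s["eef_pos"])/50,3),"rot",np.round(np.degrees((c.inv()*R).as_rotvec())/6,2),"len",np.round(np.linalg.norm(P-s["eef_pos"])),)
def st():
    s=monitor.sense();print(round(s["clock"],2),np.round(s["eef_pos"],1),"cab",np.round(incab(s["eef_pos"]),1),np.round(np.degrees(s["tcp_rot"]),1),"F",np.round(s["contact_force"],1),"open",round(s["opening"],3),"grip",s["grasp_force"],"q",np.round(s["qpos"],2))
E
python3 - <<'E'
from h import *
R=frame(YC,25);print(R.as_matrix().round(2))
go(cab(-80,0,150),R)
E
```

```text
[[ 0.06  0.9  -0.42]
 [ 1.   -0.06  0.03]
 [-0.   -0.42 -0.91]]
move xyz [ 9.404 -6.595  1.621] rot [  3.67  -2.43 -10.92] len 580.0
```

```bash
sed -i "s/'x',tilt,/'x',-tilt,/" h.py
python3 - <<'E'
from h import *
R=frame(YC,25);print(R.as_matrix().round(2))
go(cab(-80,0,150),R)
E
```

```text
[[ 0.06  0.9   0.42]
 [ 1.   -0.06 -0.03]
 [ 0.    0.42 -0.91]]
move xyz [ 9.404 -6.595  1.621] rot [ -3.69   2.41 -10.92] len 580.0
```

>>> {"fn": "drive_tool", "kwargs": {"plan": [{"x":9.4,"y":-6.6,"z":1.6,"ax":-3.69,"ay":2.41,"az":-10.92,"hand":0},{"x":9.4,"y":-6.6,"z":1.6,"ax":-3.69,"ay":2.41,"az":-10.92,"hand":0},{"x":9.4,"y":-6.6,"z":1.6,"ax":-3.69,"ay":2.41,"az":-10.92,"hand":0},{"x":9.4,"y":-6.6,"z":1.6,"ax":-3.69,"ay":2.41,"az":-10.92,"hand":0},{"x":9.4,"y":-6.6,"z":1.6,"ax":-3.69,"ay":2.41,"az":-10.92,"hand":0},{"x":9.4,"y":-6.6,"z":1.6,"ax":-3.69,"ay":2.41,"az":-10.92,"hand":0},{"x":9.4,"y":-6.6,"z":1.6,"ax":-3.69,"ay":2.41,"az":-10.92,"hand":0},{"x":9.4,"y":-6.6,"z":1.6,"ax":-3.69,"ay":2.41,"az":-10.92,"hand":0}], "grip_force": 40}}

```text
clock: 0.9
eef_pos: [439.9, -262.6, 176.0]
tcp_rot: [2.714, -0.004, 1.482]
contact_force: [1.8, 0.6, -0.7]
opening: -0.002
grasp_force: 0.0
```

Run:
```python
from h import *
st(); go(cab(-60,0,42),frame(YC,25))
```

```text
0.9 [ 439.9 -262.6  176. ] cab [-173.  -150.2  176. ] [155.5  -0.2  84.9] F [ 1.8  0.6 -0.7] open -0.002 grip 0.0 q [-0.7   0.1   2.19  0.49  0.54 -0.99]
move xyz [3.052 0.869 3.353] rot [-0.08  0.07 -0.24] len 231.0
```

>>> {"fn": "drive_tool", "kwargs": {"plan": [{"x":3.05,"y":0.87,"z":3.35,"az":-0.2,"hand":0},{"x":3.05,"y":0.87,"z":3.35,"az":-0.2,"hand":0},{"x":3.05,"y":0.87,"z":3.35,"az":-0.2,"hand":0},{"x":3.05,"y":0.87,"z":3.35,"az":-0.2,"hand":0},{"x":3.05,"y":0.87,"z":3.35,"az":-0.2,"hand":0},{"x":3.05,"y":0.87,"z":3.35,"az":-0.2,"hand":0},{"x":3.05,"y":0.87,"z":3.35,"az":-0.2,"hand":0},{"x":3.05,"y":0.87,"z":3.35,"az":-0.2,"hand":0}]}}

```text
invalid input
```

Run:
```python
from h import *
st(); go(cab(-40,0,42),frame(YC,25))
a=imaging.grab_frame("side");cv2.imwrite("pics/s2.png",cv2.resize(a[100:340,200:460],None,fx=2.4,fy=2.4)[...,::-1])
```

```text
0.9 [ 439.9 -262.6  176. ] cab [-173.  -150.2  176. ] [155.5  -0.2  84.9] F [ 1.8  0.6 -0.7] open -0.002 grip 0.0 q [-0.7   0.1   2.19  0.49  0.54 -0.99]
move xyz [3.063 1.232 3.519] rot [-0.08  0.07 -0.24] len 241.0
```

View pics/s2.png

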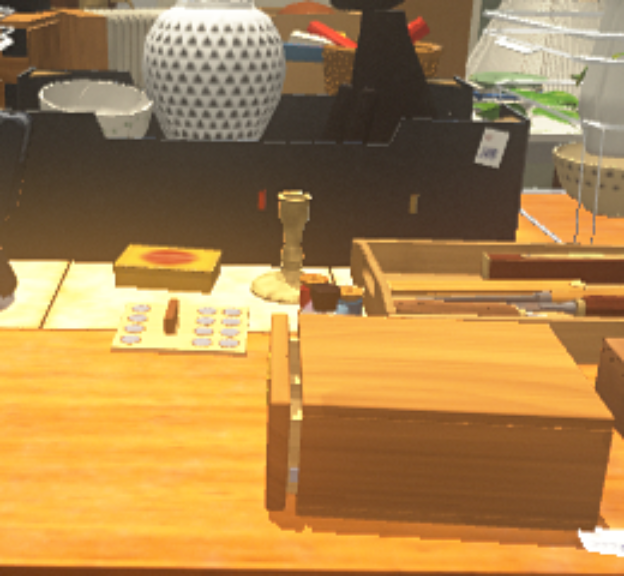

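The move was refused, so the view is unchanged and the arm is out of frame on the left. I'll give every key this time.

>>> {"fn": "drive_tool", "kwargs": {"plan": [{"x":3.05,"y":0.87,"z":3.35,"ax":0,"ay":0,"az":-0.2,"hand":0},{"x":3.05,"y":0.87,"z":3.35,"ax":0,"ay":0,"az":-0.2,"hand":0},{"x":3.05,"y":0.87,"z":3.35,"ax":0,"ay":0,"az":-0.2,"hand":0},{"x":3.05,"y":0.87,"z":3.35,"ax":0,"ay":0,"az":-0.2,"hand":0},{"x":3.05,"y":0.87,"z":3.35,"ax":0,"ay":0,"az":-0.2,"hand":0},{"x":3.05,"y":0.87,"z":3.35,"ax":0,"ay":0,"az":-0.2,"hand":0},{"x":3.05,"y":0.87,"z":3.35,"ax":0,"ay":0,"az":-0.2,"hand":0}]}}

```text
clock: 1.65
eef_pos: [561.8, -121.4, 41.6]
tcp_rot: [2.717, 0.003, 1.497]
contact_force: [-0.5, 0.1, 0.1]
opening: 0.0
grasp_force: 0.0
```

Run:
```python
from h import *
st(); go(cab(-38,0,42),frame(YC,25));go(cab(-28,0,42),frame(YC,25))
```

```text
1.65 [ 561.8 -121.4   41.6] cab [-60.2  -1.6  41.6] [155.7   0.2  85.8] F [-0.5  0.1  0.1] open 0.0 grip 0.0 q [-0.26  0.43  2.18  0.59  0.13 -0.76]
move xyz [0.037 0.408 0.176] rot [-0.12  0.07 -0.08] len 22.0
move xyz [0.04  0.59  0.258] rot [-0.12  0.07 -0.08] len 32.0
```

Run:
```python
from h import *
for x in(-55,-36,-30,-26,-22): go(cab(x,0,42),frame(YC,8))
```

```text
move xyz [0.034 0.098 0.036] rot [ 2.72  0.05 -0.09] len 5.0
move xyz [0.038 0.444 0.192] rot [ 2.72  0.05 -0.09] len 24.0
move xyz [0.039 0.554 0.242] rot [ 2.72  0.05 -0.09] len 30.0
move xyz [0.04  0.626 0.275] rot [ 2.72  0.05 -0.09] len 34.0
move xyz [0.041 0.699 0.308] rot [ 2.72  0.05 -0.09] len 38.0
```

>>> {"fn": "drive_tool", "kwargs": {"plan": [{"x":0.03,"y":0.1,"z":0.04,"ax":2.72,"ay":0,"az":-0.1,"hand":0},{"x":0.03,"y":0.1,"z":0.04,"ax":2.72,"ay":0,"az":-0.1,"hand":0},{"x":0.03,"y":0.1,"z":0.04,"ax":2.72,"ay":0,"az":-0.1,"hand":0},{"x":0.04,"y":0.27,"z":0.11,"ax":2.72,"ay":0,"az":-0.1,"hand":0},{"x":0.04,"y":0.44,"z":0.19,"ax":2.72,"ay":0,"az":-0.1,"hand":0},{"x":0.04,"y":0.44,"z":0.19,"ax":2.72,"ay":0,"az":-0.1,"hand":0}]}}

```text
clock: 2.25
eef_pos: [587.4, -122.4, 43.5]
tcp_rot: [2.996, 0.005, 1.505]
contact_force: [-4.0, -2.8, 11.3]
opening: -0.001
grasp_force: 4.9
```

Run:
```python
from h import *
st()
for x in(-33,-30,-27,-24): go(cab(x,0,42),frame(YC,8))
```

```text
2.25 [ 587.4 -122.4   43.5] cab [-34.6  -1.1  43.5] [171.7   0.3  86.2] F [-4.  -2.8 11.3] open -0.001 grip 4.865194936282933 q [-0.22  0.5   1.93  0.03  0.57 -0.18]
move xyz [0.022 0.027 0.033] rot [ 0.06  0.05 -0.02] len 2.0
move xyz [0.022 0.086 0.042] rot [ 0.06  0.05 -0.02] len 5.0
move xyz [0.023 0.145 0.051] rot [ 0.06  0.05 -0.02] len 8.0
move xyz [0.023 0.205 0.06 ] rot [ 0.06  0.05 -0.02] len 11.0
```

>>> {"fn": "drive_tool", "kwargs": {"plan": [{"x":0,"y":0,"z":0,"ax":0,"ay":0,"az":0,"hand":0},{"x":0,"y":0,"z":0,"ax":0,"ay":0,"az":0,"hand":0}]}}

```text
clock: 2.45
eef_pos: [586.4, -122.4, 43.5]
tcp_rot: [2.997, 0.005, 1.505]
contact_force: [-2.6, -2.5, 10.4]
opening: -0.001
grasp_force: 4.5
```

>>> {"fn": "drive_tool", "kwargs": {"plan": [{"x":0,"y":0.02,"z":0,"ax":0,"ay":0,"az":0,"hand":0},{"x":0,"y":0.04,"z":0,"ax":0,"ay":0,"az":0,"hand":0},{"x":0,"y":0.06,"z":0,"ax":0,"ay":0,"az":0,"hand":0}]}}

```text
clock: 2.75
eef_pos: [588.7, -122.5, 43.6]
tcp_rot: [2.998, 0.005, 1.505]
contact_force: [-3.3, -2.8, 7.9]
opening: -0.0
grasp_force: 4.1
```

Run:
```python
from h import *
a=imaging.grab_frame("side");b=imaging.grab_frame("top")
a=cv2.resize(a[90:340,220:400],None,fx=2.2,fy=2.2);b=cv2.resize(b[60:310,270:450],None,fx=2.2,fy=2.2)
cv2.imwrite("pics/s3.png",np.hstack([a,b])[...,::-1])
```

```text
(no output)
```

View pics/s3.png

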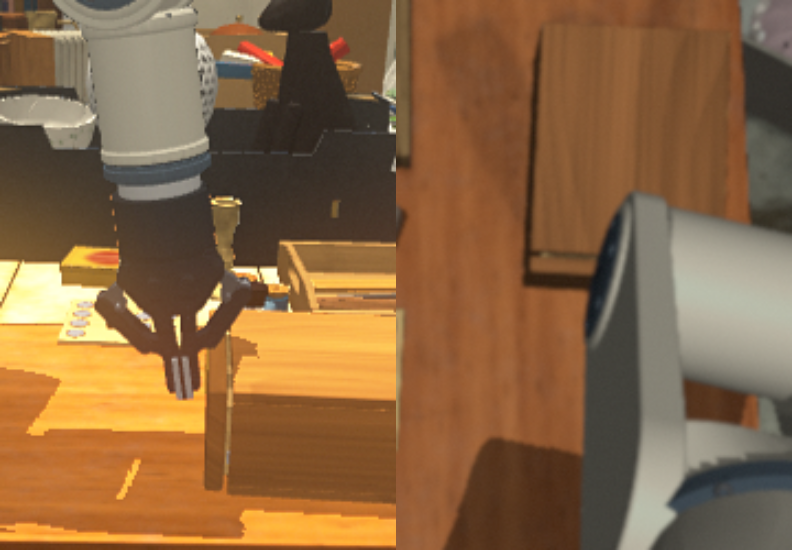

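The left half shows the shut fingers' linkage elbow sticking out and resting on the front board's top edge (about (225,325)). That explains the upward force. I'll back off, raise the TCP to z≈62 and press beside the label.

Run:
```python
from h import *
R=frame(YC,10)
for p in((-55,0,43),(-55,-38,62),(-36,-38,62)): go(cab(*p),R)
```

```text
move xyz [ 0.02  -0.433 -0.051] rot [-0.29  0.05 -0.02] len 22.0
move xyz [-0.742 -0.377 -0.423] rot [-0.29  0.05 -0.02] len 47.0
move xyz [-0.741 -0.001 -0.368] rot [-0.29  0.05 -0.02] len 41.0
```

>>> {"fn": "drive_tool", "kwargs": {"plan": [{"x":0,"y":-0.43,"z":-0.05,"ax":-0.3,"ay":0,"az":0,"hand":0},{"x":0,"y":-0.43,"z":-0.05,"ax":-0.3,"ay":0,"az":0,"hand":0},{"x":-0.74,"y":-0.38,"z":-0.42,"ax":-0.3,"ay":0,"az":0,"hand":0},{"x":-0.74,"y":-0.38,"z":-0.42,"ax":-0.3,"ay":0,"az":0,"hand":0},{"x":-0.74,"y":-0.25,"z":-0.4,"ax":-0.3,"ay":0,"az":0,"hand":0},{"x":-0.74,"y":-0.13,"z":-0.39,"ax":-0.3,"ay":0,"az":0,"hand":0},{"x":-0.74,"y":0,"z":-0.37,"ax":-0.3,"ay":0,"az":0,"hand":0}]}}

```text
clock: 3.55
eef_pos: [584.7, -158.0, 61.3]
tcp_rot: [2.969, 0.006, 1.506]
contact_force: [0.7, 0.2, -0.1]
opening: -0.001
grasp_force: 0.0
```

Run:
```python
from h import *
st()
for x in(-38,-36,-34,-32,-30,-28): go(cab(x,-38,62),frame(YC,10))
```

```text
3.55 [ 584.7 -158.    61.3] cab [-35.1 -36.8  61.3] [170.1   0.3  86.3] F [ 0.7  0.2 -0.1] open -0.001 grip 0.0 q [-0.28  0.47  1.93  0.06  0.58 -0.27]
move xyz [-0.024 -0.055 -0.024] rot [-0.02  0.06 -0.01] len 3.0
move xyz [-0.024 -0.015 -0.017] rot [-0.02  0.06 -0.01] len 2.0
move xyz [-0.024  0.024 -0.01 ] rot [-0.02  0.06 -0.01] len 2.0
move xyz [-0.024  0.064 -0.004] rot [-0.02  0.06 -0.01] len 3.0
move xyz [-0.023  0.103  0.003] rot [-0.02  0.06 -0.01] len 5.0
move xyz [-0.023  0.142  0.01 ] rot [-0.02  0.06 -0.01] len 7.0
```

Free contact now. Advance slowly at 2 mm per row.

>>> {"fn": "drive_tool", "kwargs": {"plan": [{"x":0,"y":0.04,"z":0,"ax":0,"ay":0,"az":0,"hand":0},{"x":0,"y":0.08,"z":0,"ax":0,"ay":0,"az":0,"hand":0},{"x":0,"y":0.12,"z":0,"ax":0,"ay":0,"az":0,"hand":0},{"x":0,"y":0.16,"z":0,"ax":0,"ay":0,"az":0,"hand":0}]}}

```text
clock: 3.95
eef_pos: [590.7, -158.6, 62.3]
tcp_rot: [2.972, 0.005, 1.506]
contact_force: [-3.3, 0.3, -2.7]
opening: -0.002
grasp_force: 1.7
```

>>> {"fn": "drive_tool", "kwargs": {"plan": [{"x":0,"y":0.03,"z":0,"ax":0,"ay":0,"az":0,"hand":0},{"x":0,"y":0.06,"z":0,"ax":0,"ay":0,"az":0,"hand":0}]}}

```text
clock: 4.15
eef_pos: [594.1, -159.1, 63.1]
tcp_rot: [2.971, 0.006, 1.506]
contact_force: [-3.8, 0.5, -3.2]
opening: 0.004
grasp_force: 2.0
```

>>> {"fn": "drive_tool", "kwargs": {"plan": [{"x":0,"y":0.03,"z":0,"ax":0,"ay":0,"az":0,"hand":0},{"x":0,"y":0.06,"z":0,"ax":0,"ay":0,"az":0,"hand":0}]}}

```text
clock: 4.35
eef_pos: [596.0, -159.2, 63.4]
tcp_rot: [2.973, 0.006, 1.506]
contact_force: [-13.8, -1.1, 2.8]
opening: -0.001
grasp_force: 6.8
```

>>> {"fn": "drive_tool", "kwargs": {"plan": [{"x":0,"y":0.03,"z":0,"ax":0,"ay":0,"az":0,"hand":0},{"x":0,"y":0.05,"z":0,"ax":0,"ay":0,"az":0,"hand":0}]}}

```text
clock: 4.55
eef_pos: [596.1, -159.2, 63.4]
tcp_rot: [2.978, 0.005, 1.506]
contact_force: [-20.9, -1.9, 7.9]
opening: -0.004
grasp_force: 10.6
```

Stop reached. Retract and let it spring out.

>>> {"fn": "drive_tool", "kwargs": {"plan": [{"x":0,"y":-1,"z":-0.17,"ax":0,"ay":0,"az":0,"hand":0},{"x":0,"y":-2,"z":-0.35,"ax":0,"ay":0,"az":0,"hand":0},{"x":0,"y":-3,"z":-0.6,"ax":0,"ay":0,"az":0,"hand":0},{"x":0,"y":-3.2,"z":-0.8,"ax":0,"ay":0,"az":0,"hand":0},{"x":0,"y":-3.2,"z":-2,"ax":0,"ay":0,"az":0,"hand":0},{"x":0,"y":-3.2,"z":-2,"ax":0,"ay":0,"az":0,"hand":0}]}}

```text
clock: 5.15
eef_pos: [428.6, -149.3, 140.3]
tcp_rot: [2.961, 0.009, 1.505]
contact_force: [0.3, 0.3, 0.2]
opening: -0.003
grasp_force: 0.0
```

Run:
```python
from h import *
st()
b=imaging.grab_frame("top");cv2.imwrite("pics/t1.png",b[...,::-1])
TY=-2.6; P=np.array([517,124.5,0])
go(P+[0,0,70],frame(TY,0))
```

```text
5.15 [ 428.6 -149.3  140.3] cab [-191.4  -37.9  140.3] [169.6   0.5  86.2] F [0.3 0.3 0.2] open -0.003 grip 0.0 q [-0.37  0.13  2.19  0.08  0.65 -0.37]
move xyz [5.595 1.124 1.585] rot [ 1.73  0.1  -0.19] len 296.0
```

>>> {"fn": "drive_tool", "kwargs": {"plan": [{"x":5.6,"y":1.12,"z":1.58,"ax":1.73,"ay":0.1,"az":-0.2,"hand":40},{"x":5.6,"y":1.12,"z":1.58,"ax":1.73,"ay":0.1,"az":-0.2,"hand":40},{"x":5.6,"y":1.12,"z":1.58,"ax":1.73,"ay":0.1,"az":-0.2,"hand":40},{"x":5.6,"y":1.12,"z":1.58,"ax":1.73,"ay":0.1,"az":-0.2,"hand":40},{"x":5.6,"y":1.12,"z":1.58,"ax":1.73,"ay":0.1,"az":-0.2,"hand":40},{"x":5.6,"y":1.12,"z":1.58,"ax":1.73,"ay":0.1,"az":-0.2,"hand":40},{"x":5.6,"y":1.12,"z":1.58,"ax":1.73,"ay":0.1,"az":-0.2,"hand":40},{"x":5.6,"y":1.12,"z":1.58,"ax":1.73,"ay":0.1,"az":-0.2,"hand":40}]}}

```text
clock: 6.0
eef_pos: [513.3, 127.8, 64.8]
tcp_rot: [-3.133, -0.003, 1.53]
contact_force: [-0.2, -0.4, -0.5]
opening: 0.468
grasp_force: 0.0
```

Run:
```python
from h import *
st()
a=imaging.grab_frame("side");b=imaging.grab_frame("top")
a=cv2.resize(a[140:300,220:400],None,fx=2.2,fy=2.2)
b2=cv2.resize(b[60:260,200:430],None,fx=1.76,fy=1.76)
cv2.imwrite("pics/t2.png",np.hstack([a,b2])[...,::-1])
go(np.array([517,124.5,14.]),frame(-2.6,0))
```

```text
6.0 [513.3 127.8  64.8] cab [-124.3  244.    64.8] [-179.5   -0.2   87.7] F [-0.2 -0.4 -0.5] open 0.468 grip 0.0 q [0.24 0.43 1.96 0.01 0.76 0.27]
move xyz [-0.031  0.095  1.027] rot [-0.08 -0.02  0.02] len 52.0
```

View pics/t2.png

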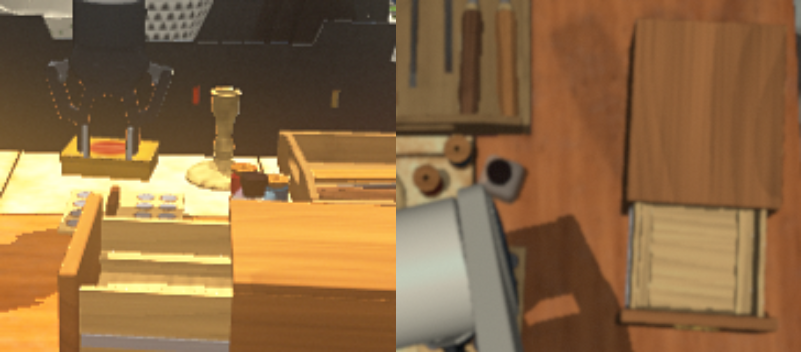

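The drawer is fully open and empty (right half, (625–780,205–330)). In the left half the fingers straddle the bar, at x≈83 and 132 against the bar's 114. Descend and grip.

>>> {"fn": "drive_tool", "kwargs": {"plan": [{"x":-0.03,"y":0.09,"z":0.6,"ax":-0.1,"ay":0,"az":0,"hand":40},{"x":-0.03,"y":0.09,"z":1.1,"ax":-0.1,"ay":0,"az":0,"hand":40},{"x":-0.03,"y":0.09,"z":1.1,"ax":-0.1,"ay":0,"az":0,"hand":40},{"x":-0.03,"y":0.09,"z":1.1,"ax":-0.1,"ay":0,"az":0,"hand":0},{"x":-0.03,"y":0.09,"z":1.1,"ax":-0.1,"ay":0,"az":0,"hand":0},{"x":-0.03,"y":0.09,"z":1.1,"ax":-0.1,"ay":0,"az":0,"hand":0},{"x":-0.03,"y":0.09,"z":1.1,"ax":-0.1,"ay":0,"az":0,"hand":0},{"x":-0.03,"y":0.09,"z":1.1,"ax":-0.1,"ay":0,"az":0,"hand":0}], "grip_force": 50}}

```text
clock: 6.9
eef_pos: [517.8, 124.9, 12.1]
tcp_rot: [3.138, -0.003, 1.528]
contact_force: [-0.5, -4.7, 8.7]
opening: 0.101
grasp_force: 50.5
```

Run:
```python
from h import *
st()
```

```text
6.9 [517.8 124.9  12.1] cab [-119.6  241.4   12.1] [179.8  -0.2  87.5] F [-0.5 -4.7  8.7] open 0.101 grip 50.522469878196716 q [0.23 0.52 1.98 0.   0.63 0.27]
```

>>> {"fn": "drive_tool", "kwargs": {"plan": [{"x":0,"y":0,"z":-0.3,"ax":0,"ay":0,"az":0,"hand":0},{"x":0,"y":0,"z":-0.8,"ax":0,"ay":0,"az":0,"hand":0},{"x":0,"y":0,"z":-1.4,"ax":0,"ay":0,"az":0,"hand":0},{"x":0,"y":0,"z":-2,"ax":0,"ay":0,"az":0,"hand":0},{"x":0,"y":0,"z":-2.8,"ax":0,"ay":0,"az":0,"hand":0},{"x":0,"y":0,"z":-2.8,"ax":0,"ay":0,"az":0,"hand":0}], "grip_force": 60}}

```text
clock: 7.5
eef_pos: [519.6, 125.5, 156.1]
tcp_rot: [3.131, -0.005, 1.528]
contact_force: [0.2, 0.7, -0.9]
opening: 0.097
grasp_force: 59.4
```

```bash
cat >> h.py <<'E'
H=12.
def tcp(fx,fz,th,y=0):   # TCP for far-bottom edge at (fx,fz) in cabinet axes, tilt th deg far-low
    t=np.radians(th);return cab(fx-77*np.cos(t)+H*np.sin(t),y,fz+77*np.sin(t)+H*np.cos(t))
E
python3 - <<'E'
from h import *
st(); print(incab(tcp(-40,90,25)),incab(tcp(15,50,25)));go(tcp(-40,90,25),frame(YC,-25))
E
```

```text
7.5 [519.6 125.5 156.1] cab [-117.8  242.1  156.1] [179.4  -0.3  87.5] F [ 0.2  0.7 -0.9] open 0.097 grip 59.37994301319122 q [0.23 0.3  1.9  0.   0.93 0.27]
[-1.04714280e+02  7.20588141e-16  1.33417300e+02] [-4.97142805e+01 -2.55222059e-15  9.34172996e+01]
move xyz [-4.849  0.163  0.431] rot [ 4.26 -0.01  0.19] len 244.0
```

>>> {"fn": "drive_tool", "kwargs": {"plan": [{"x":-1,"y":0.16,"z":0,"ax":0.5,"ay":0,"az":0,"hand":0},{"x":-2,"y":0.16,"z":0.1,"ax":1.5,"ay":0,"az":0.1,"hand":0},{"x":-3,"y":0.16,"z":0.2,"ax":2.5,"ay":0,"az":0.2,"hand":0},{"x":-4,"y":0.16,"z":0.3,"ax":3.5,"ay":0,"az":0.2,"hand":0},{"x":-4.85,"y":0.16,"z":0.43,"ax":4.26,"ay":0,"az":0.2,"hand":0},{"x":-4.85,"y":0.16,"z":0.43,"ax":4.26,"ay":0,"az":0.2,"hand":0},{"x":-4.85,"y":0.16,"z":0.43,"ax":4.26,"ay":0,"az":0.2,"hand":0},{"x":-4.85,"y":0.16,"z":0.43,"ax":4.26,"ay":0,"az":0.2,"hand":0}]}}

```text
clock: 8.3
eef_pos: [513.7, -117.1, 128.4]
tcp_rot: [-2.697, 0.001, 1.507]
contact_force: [-0.5, -0.6, -1.9]
opening: 0.09
grasp_force: 59.5
```

Run:
```python
from h import *
st(); go(tcp(-25,65,25),frame(YC,-25))
a=imaging.grab_frame("side");b=imaging.grab_frame("top")
a=cv2.resize(a[180:330,220:400],None,fx=2.2,fy=2.2*1.2)
b2=cv2.resize(b[120:240,310:430],(396,396),interpolation=cv2.INTER_CUBIC)
cv2.imwrite("pics/t3.png",np.hstack([a,b2])[...,::-1]);cv2.imwrite("pics/t3full.png",b[...,::-1])
```

```text
8.3 [ 513.7 -117.1  128.4] cab [-108.5   -0.4  128.4] [-1.545e+02  1.000e-01  8.640e+01] F [-0.5 -0.6 -1.9] open 0.09 grip 59.472718834877014 q [-0.19  0.57  1.63 -0.06  1.39 -0.1 ]
move xyz [0.008 0.51  0.199] rot [-0.08  0.01 -0.01] len 27.0
```

View pics/t3.png

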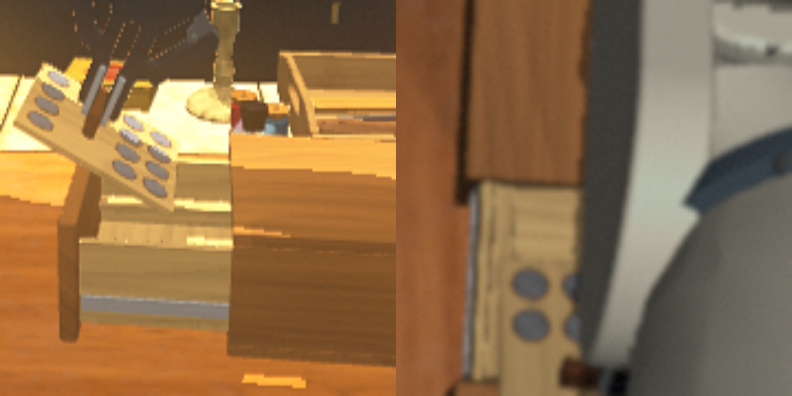

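The tray hangs far edge low, at about (170,205) on the left, just above the open drawer, clear of front board and side walls. I'll check lateral alignment numerically with the two visible wells and the wall line.

Run:
```python
from h import *
s=monitor.sense();c=Ro.from_euler('xyz',s["tcp_rot"])
b=cv2.imread("pics/t3full.png").astype(int)
crop=b[195:225,340:368]
m=((abs(crop[...,0]-crop[...,2])<25)&(crop.sum(2)>200)&(crop.sum(2)<420)).astype(np.uint8)
n,l,S,C=cv2.connectedComponentsWithStats(m)
for i in range(1,n):
    if S[i,4]>15: print(S[i],C[i]+[340,195])
for q in((49,41),(23,41)):
    # tool x=tray y, tool y = tray x, tool z=-n ; TCP at tray (-12,0,12)
    X=s["eef_pos"]+c.apply([q[1],q[0]+12,6.]);print(incab(X).round(1),proj("top",X).round(1))
for P in((-60,63,72),(-60,80,90),(0,80,90),(-113,80,90)): print(P,proj("top",cab(*P)).round(1))
g=cv2.cvtColor(b.astype(np.uint8),cv2.COLOR_BGR2GRAY)
for row in (185,190,195): print(row,g[row,325:350])
```

```text
[ 6  7 10  8 65] [350.33846154 205.61538462]
[ 6 19 10  9 70] [350.51428571 218.11428571]
[21 20  5  9 30] [363.5        218.96666667]
[-55.8  41.   97.3] [350.9 204.5]
[-79.3  41.  108.5] [351.2 216.8]
(-60, 63, 72) [337.1 207.8]
(-60, 80, 90) [328.7 206.1]
(0, 80, 90) [330.2 173.7]
(-113, 80, 90) [327.3 235.2]
185 [ 98  97  95 100 102 104 104 111 120  95  94 126 143 135 123 133 144 142
 139 131 129 136 142 142 142]
190 [ 97  96  95  98 103 105 102 106 104  87  95 126 133 117 113 132 140 137
 132 125 119 135 148 147 148]
195 [ 95  92  91  96  97 102 108 105  93  93 121 138 132 121 133 145 142 134
 135 135 130 141 149 150 151]
```

Alignment is within 2 mm. Insert at the tilt.

Run:
```python
from h import *
for a in((-25,65,25),(0,56,25),(16,50,25)): go(tcp(a[0]+1,a[1],a[2],-.7),frame(YC,-25))
```

```text
move xyz [-0.013  0.53   0.204] rot [-0.07  0.02 -0.  ] len 28.0
move xyz [-0.013  1.059  0.152] rot [-0.07  0.02 -0.  ] len 53.0
move xyz [-0.013  1.399  0.123] rot [-0.07  0.02 -0.  ] len 70.0
```

>>> {"fn": "drive_tool", "kwargs": {"plan": [{"x":-0.01,"y":0.27,"z":0.1,"ax":0,"ay":0,"az":0,"hand":0},{"x":-0.01,"y":0.53,"z":0.2,"ax":0,"ay":0,"az":0,"hand":0},{"x":-0.01,"y":0.7,"z":0.18,"ax":0,"ay":0,"az":0,"hand":0},{"x":-0.01,"y":0.88,"z":0.16,"ax":0,"ay":0,"az":0,"hand":0},{"x":-0.01,"y":1.06,"z":0.15,"ax":0,"ay":0,"az":0,"hand":0},{"x":-0.01,"y":1.23,"z":0.14,"ax":0,"ay":0,"az":0,"hand":0},{"x":-0.01,"y":1.34,"z":0.13,"ax":0,"ay":0,"az":0,"hand":0},{"x":-0.01,"y":1.34,"z":0.13,"ax":0,"ay":0,"az":0,"hand":0}]}}

```text
clock: 9.2
eef_pos: [572.2, -122.1, 93.5]
tcp_rot: [-2.697, 0.002, 1.507]
contact_force: [0.3, -0.4, -1.3]
opening: 0.1
grasp_force: 59.5
```

Run:
```python
from h import *
st()
for fx,fz,th in((17,48,20),(18.5,47,15),(20,47,10),(21.5,47,5),(22,47,0),(22,43,0)): print(th);go(tcp(fx,fz,th,-.7),frame(YC,-th))
```

```text
9.2 [ 572.2 -122.1   93.5] cab [-49.8  -1.8  93.5] [-1.545e+02  1.000e-01  8.640e+01] F [ 0.3 -0.4 -1.3] open 0.1 grip 59.479182958602905 q [-0.18  0.68  1.5  -0.05  1.4  -0.1 ]
20
move xyz [0.022 0.043 0.155] rot [-0.91  0.01 -0.01] len 8.0
15
move xyz [0.022 0.076 0.297] rot [-1.74  0.01 -0.01] len 15.0
10
move xyz [0.022 0.113 0.419] rot [-2.58  0.02 -0.01] len 22.0
5
move xyz [0.023 0.161 0.541] rot [-3.41  0.02 -0.01] len 28.0
0
move xyz [0.023 0.204 0.668] rot [-4.24  0.02 -0.01] len 35.0
0
move xyz [0.023 0.238 0.74 ] rot [-4.24  0.02 -0.01] len 39.0
```

>>> {"fn": "drive_tool", "kwargs": {"plan": [{"x":0.02,"y":0.04,"z":0.15,"ax":-0.9,"ay":0,"az":0,"hand":0},{"x":0.02,"y":0.08,"z":0.3,"ax":-1.74,"ay":0,"az":0,"hand":0},{"x":0.02,"y":0.11,"z":0.42,"ax":-2.58,"ay":0,"az":0,"hand":0},{"x":0.02,"y":0.16,"z":0.54,"ax":-3.4,"ay":0,"az":0,"hand":0},{"x":0.02,"y":0.2,"z":0.67,"ax":-4.24,"ay":0,"az":0,"hand":0},{"x":0.02,"y":0.2,"z":0.67,"ax":-4.24,"ay":0,"az":0,"hand":0}]}}

```text
clock: 9.8
eef_pos: [564.6, -120.8, 59.5]
tcp_rot: [3.141, 0.002, 1.507]
contact_force: [-0.2, -0.1, -1.8]
opening: 0.1
grasp_force: 59.9
```

Run:
```python
from h import *
st()
for z in(44,42): go(tcp(22,z,0,-.7),frame(YC,0))
```

```text
9.8 [ 564.6 -120.8   59.5] cab [-57.5  -0.9  59.5] [1.80e+02 1.00e-01 8.63e+01] F [-0.2 -0.1 -1.8] open 0.1 grip 59.86171066761017 q [-0.21  0.49  1.86 -0.    0.78 -0.15]
move xyz [0.004 0.05  0.071] rot [ 0.01  0.02 -0.01] len 4.0
move xyz [0.004 0.05  0.111] rot [ 0.01  0.02 -0.01] len 6.0
```

Free, flat, 5 mm above the ledges. Lower it gently.

>>> {"fn": "drive_tool", "kwargs": {"plan": [{"x":0,"y":0.04,"z":0.04,"ax":0,"ay":0,"az":0,"hand":0},{"x":0,"y":0.04,"z":0.07,"ax":0,"ay":0,"az":0,"hand":0},{"x":0,"y":0.04,"z":0.09,"ax":0,"ay":0,"az":0,"hand":0},{"x":0,"y":0.04,"z":0.1,"ax":0,"ay":0,"az":0,"hand":0}]}}

```text
clock: 10.2
eef_pos: [568.8, -121.0, 54.2]
tcp_rot: [-3.14, 0.002, 1.507]
contact_force: [-0.3, 1.1, 5.3]
opening: 0.097
grasp_force: 60.7
```

Run:
```python
from h import *
st()
```

```text
10.2 [ 568.8 -121.    54.2] cab [-53.3  -0.8  54.2] [-1.799e+02  1.000e-01  8.640e+01] F [-0.3  1.1  5.3] open 0.097 grip 60.74517846107483 q [-0.21  0.51  1.86 -0.    0.78 -0.15]
```

Seated (contact at the predicted height). Release and lift.

>>> {"fn": "drive_tool", "kwargs": {"plan": [{"x":0,"y":0,"z":0,"ax":0,"ay":0,"az":0,"hand":32},{"x":0,"y":0,"z":0,"ax":0,"ay":0,"az":0,"hand":32},{"x":0,"y":0,"z":0,"ax":0,"ay":0,"az":0,"hand":32},{"x":0,"y":0,"z":-0.5,"ax":0,"ay":0,"az":0,"hand":32},{"x":0,"y":0,"z":-1.2,"ax":0,"ay":0,"az":0,"hand":32},{"x":0,"y":0,"z":-2.2,"ax":0,"ay":0,"az":0,"hand":0},{"x":0,"y":-1,"z":-2.2,"ax":0,"ay":0,"az":0,"hand":0},{"x":0,"y":-2,"z":-2.2,"ax":0,"ay":0,"az":0,"hand":0}]}}

```text
clock: 11.0
eef_pos: [469.2, -114.6, 166.0]
tcp_rot: [3.138, 0.003, 1.508]
contact_force: [-0.8, 0.7, -0.4]
opening: -0.002
grasp_force: 0.0
```

Run:
```python
from h import *
st()
go(cab(-190,-38,120),frame(YC,10));go(cab(-165,-38,62),frame(YC,10))
a=imaging.grab_frame("side");b=imaging.grab_frame("top")
a=cv2.resize(a[180:330,220:400],None,fx=2.2,fy=2.2*1.2)
b2=cv2.resize(b[120:240,310:430],(396,396),interpolation=cv2.INTER_CUBIC)
cv2.imwrite("pics/t4.png",np.hstack([a,b2])[...,::-1])
```

```text
11.0 [ 469.2 -114.6  166. ] cab [-153.1   -0.7  166. ] [179.8   0.2  86.4] F [-0.8  0.7 -0.4] open -0.002 grip 0.0 q [-0.24  0.21  2.   -0.    0.93 -0.18]
move xyz [-0.743 -0.741  0.92 ] rot [-1.63  0.03 -0.  ] len 70.0
move xyz [-0.74  -0.245  2.081] rot [-1.63  0.03 -0.  ] len 111.0
```

View pics/t4.png

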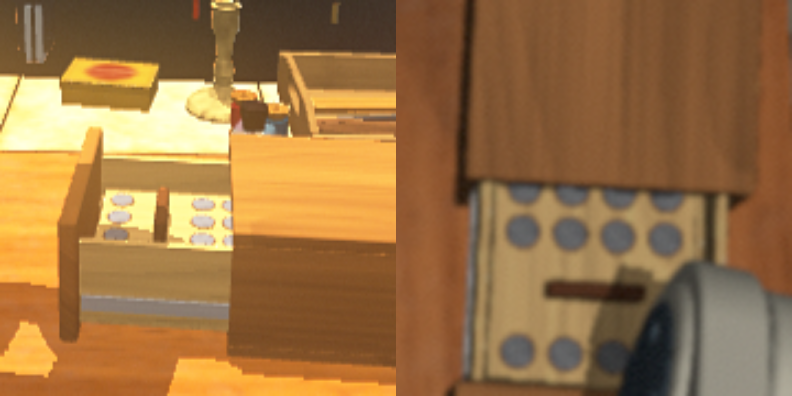

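The tray lies flat in the drawer, the bar upright and all rows of wells level within the walls. Next, go down in front of the drawer.

>>> {"fn": "drive_tool", "kwargs": {"plan": [{"x":-0.74,"y":-0.74,"z":0.5,"ax":-1.0,"ay":0,"az":0,"hand":0},{"x":-0.74,"y":-0.74,"z":0.92,"ax":-1.63,"ay":0,"az":0,"hand":0},{"x":-0.74,"y":-0.6,"z":1.4,"ax":-1.63,"ay":0,"az":0,"hand":0},{"x":-0.74,"y":-0.3,"z":2.08,"ax":-1.63,"ay":0,"az":0,"hand":0},{"x":-0.74,"y":-0.25,"z":2.08,"ax":-1.63,"ay":0,"az":0,"hand":0},{"x":-0.74,"y":-0.25,"z":2.08,"ax":-1.63,"ay":0,"az":0,"hand":0}]}}

```text
clock: 11.7
eef_pos: [453.7, -150.6, 60.3]
tcp_rot: [2.973, 0.001, 1.508]
contact_force: [0.4, -0.0, -0.4]
opening: 0.001
grasp_force: 0.0
```

Run:
```python
from h import *
st()
for x in(-140,-40): go(cab(x,-38,62),frame(YC,10))
```

```text
11.7 [ 453.7 -150.6   60.3] cab [-166.3  -37.6   60.3] [1.703e+02 1.000e-01 8.640e+01] F [ 0.4 -0.  -0.4] open 0.001 grip 0.0 q [-0.36  0.32  2.19  0.11  0.47 -0.38]
move xyz [-0.008  0.524  0.055] rot [-0.06  0.01 -0.  ] len 26.0
move xyz [-0.007  2.496  0.391] rot [-0.06  0.01 -0.  ] len 126.0
```

>>> {"fn": "drive_tool", "kwargs": {"plan": [{"x":0,"y":0.3,"z":0.04,"ax":0,"ay":0,"az":0,"hand":0},{"x":0,"y":0.5,"z":0.06,"ax":0,"ay":0,"az":0,"hand":0},{"x":0,"y":0.6,"z":0.08,"ax":0,"ay":0,"az":0,"hand":0},{"x":0,"y":0.75,"z":0.1,"ax":0,"ay":0,"az":0,"hand":0},{"x":0,"y":0.9,"z":0.13,"ax":0,"ay":0,"az":0,"hand":0},{"x":0,"y":1.05,"z":0.15,"ax":0,"ay":0,"az":0,"hand":0},{"x":0,"y":1.2,"z":0.18,"ax":0,"ay":0,"az":0,"hand":0},{"x":0,"y":1.35,"z":0.2,"ax":0,"ay":0,"az":0,"hand":0}]}}

```text
clock: 12.5
eef_pos: [522.0, -155.0, 61.8]
tcp_rot: [2.972, 0.002, 1.507]
contact_force: [-3.8, -0.7, 0.4]
opening: -0.003
grasp_force: 1.7
```

>>> {"fn": "drive_tool", "kwargs": {"plan": [{"x":0,"y":0.15,"z":0.03,"ax":0,"ay":0,"az":0,"hand":0},{"x":0,"y":0.3,"z":0.05,"ax":0,"ay":0,"az":0,"hand":0},{"x":0,"y":0.45,"z":0.08,"ax":0,"ay":0,"az":0,"hand":0},{"x":0,"y":0.6,"z":0.1,"ax":0,"ay":0,"az":0,"hand":0},{"x":0,"y":0.75,"z":0.13,"ax":0,"ay":0,"az":0,"hand":0},{"x":0,"y":0.9,"z":0.16,"ax":0,"ay":0,"az":0,"hand":0},{"x":0,"y":1.0,"z":0.17,"ax":0,"ay":0,"az":0,"hand":0}]}}

```text
clock: 13.2
eef_pos: [573.0, -158.3, 62.0]
tcp_rot: [2.971, 0.002, 1.507]
contact_force: [-4.1, -1.4, -2.4]
opening: 0.0
grasp_force: 1.7
```

Run:
```python
from h import *
st()
for x in(-35,-30,-23): go(cab(x,-38,62),frame(YC,10))
```

```text
13.2 [ 573.  -158.3   62. ] cab [-46.7 -37.8  62. ] [1.702e+02 1.000e-01 8.640e+01] F [-4.1 -1.4 -2.4] open 0.0 grip 1.7271281965076923 q [-0.29  0.45  1.95  0.07  0.57 -0.28]
move xyz [-0.004  0.23   0.04 ] rot [-0.04  0.02 -0.  ] len 12.0
move xyz [-0.004  0.328  0.057] rot [-0.04  0.02 -0.  ] len 17.0
move xyz [-0.004  0.466  0.081] rot [-0.04  0.02 -0.  ] len 24.0
```

>>> {"fn": "drive_tool", "kwargs": {"plan": [{"x":0,"y":0.06,"z":0.01,"ax":0,"ay":0,"az":0,"hand":0},{"x":0,"y":0.12,"z":0.02,"ax":0,"ay":0,"az":0,"hand":0},{"x":0,"y":0.18,"z":0.03,"ax":0,"ay":0,"az":0,"hand":0},{"x":0,"y":0.24,"z":0.04,"ax":0,"ay":0,"az":0,"hand":0},{"x":0,"y":0.3,"z":0.05,"ax":0,"ay":0,"az":0,"hand":0},{"x":0,"y":0.35,"z":0.06,"ax":0,"ay":0,"az":0,"hand":0},{"x":0,"y":0.4,"z":0.07,"ax":0,"ay":0,"az":0,"hand":0}]}}

```text
clock: 13.9
eef_pos: [592.7, -159.6, 62.1]
tcp_rot: [2.971, 0.002, 1.507]
contact_force: [-3.6, -1.4, -1.9]
opening: 0.003
grasp_force: 1.9
```

>>> {"fn": "drive_tool", "kwargs": {"plan": [{"x":0,"y":0.03,"z":0,"ax":0,"ay":0,"az":0,"hand":0},{"x":0,"y":0.06,"z":0.01,"ax":0,"ay":0,"az":0,"hand":0}]}}

```text
clock: 14.1
eef_pos: [595.7, -159.7, 62.1]
tcp_rot: [2.971, 0.002, 1.507]
contact_force: [-8.3, -1.0, 2.7]
opening: 0.0
grasp_force: 4.3
```

At the stop (same 596 mm as before, force rising). Back off smoothly, then clear away.

>>> {"fn": "drive_tool", "kwargs": {"plan": [{"x":0,"y":0,"z":0,"ax":0,"ay":0,"az":0,"hand":0},{"x":0,"y":-0.1,"z":-0.02,"ax":0,"ay":0,"az":0,"hand":0},{"x":0,"y":-0.3,"z":-0.05,"ax":0,"ay":0,"az":0,"hand":0},{"x":0,"y":-0.8,"z":-0.14,"ax":0,"ay":0,"az":0,"hand":0},{"x":0,"y":-1.6,"z":-0.28,"ax":0,"ay":0,"az":0,"hand":0},{"x":0,"y":-2.5,"z":-0.44,"ax":0,"ay":0,"az":0,"hand":0},{"x":0,"y":-3.3,"z":-1,"ax":0,"ay":0,"az":0,"hand":0},{"x":0,"y":-3.5,"z":-2,"ax":0,"ay":0,"az":0,"hand":0}]}}

```text
clock: 14.9
eef_pos: [400.2, -145.5, 127.3]
tcp_rot: [2.98, -0.001, 1.507]
contact_force: [1.6, -0.3, 0.6]
opening: 0.001
grasp_force: 0.0
```

Run:
```python
from h import *
st()
a=imaging.grab_frame("side");b=imaging.grab_frame("top")
a=cv2.resize(a[180:330,220:400],None,fx=2.2,fy=2.2*1.2)
b2=cv2.resize(b[60:240,150:430],(500,396))
cv2.imwrite("pics/t5.png",np.hstack([a[:,:300],b2])[...,::-1])
```

```text
14.9 [ 400.2 -145.5  127.3] cab [-220.   -35.9  127.3] [ 1.707e+02 -1.000e-01  8.630e+01] F [ 1.6 -0.3  0.6] open 0.001 grip 0.0 q [-0.4   0.12  2.24  0.09  0.63 -0.4 ]
```

View pics/t5.png

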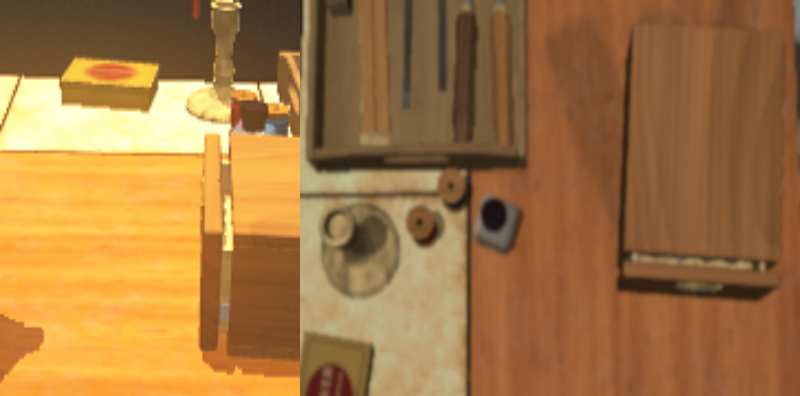

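The drawer is shut with only its small latch gap (right, (625–780,262–290)), and the bystanders stand as before. I'll let a moment pass, compare with the first picture and hand in.

>>> {"fn": "drive_tool", "kwargs": {"plan": [{"x":0,"y":0,"z":0,"ax":0,"ay":0,"az":0,"hand":0},{"x":0,"y":0,"z":0,"ax":0,"ay":0,"az":0,"hand":0},{"x":0,"y":0,"z":0,"ax":0,"ay":0,"az":0,"hand":0},{"x":0,"y":0,"z":0,"ax":0,"ay":0,"az":0,"hand":0},{"x":0,"y":0,"z":0,"ax":0,"ay":0,"az":0,"hand":0},{"x":0,"y":0,"z":0,"ax":0,"ay":0,"az":0,"hand":0}]}}

```text
clock: 15.6
eef_pos: [406.8, -147.5, 129.5]
tcp_rot: [2.973, 0.002, 1.507]
contact_force: [0.3, 0.3, -0.1]
opening: -0.002
grasp_force: 0.0
```

Run:
```python
from h import *
b=imaging.grab_frame("top")[...,::-1].astype(int);o=cv2.imread("pics/t0.png").astype(int)
d=lambda r0,r1,c0,c1:abs(b-o)[r0:r1,c0:c1].mean().round(2)
e=d(165,195,330,420);k=d(135,200,160,275);print("front",e,"bystanders",k)
if e<8 and k<8: print(r.sign_off())
```

```text
front 3.35 bystanders 3.41
the job is handed in; nothing more can be done
None
```

The coin tray lies flat in the drawer, the drawer is shut and held by its latch with the arm clear, the ink bottle, candlestick and reels show no movement in the top view, and the job was handed in at about 16 s (on the first press the gripper's linkage briefly rested on the front's top edge at about 11 N).

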